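# Put the mat cutter away and latch its locker

### The arm

A 7-joint arm with a two-finger parallel gripper is mounted at the origin on the work surface. World frame = base frame: x ahead of the robot, y to its left, z up, the work surface at z = 0. Lengths are in m, angles in rad, forces in N, time in s.
With the tool pointing down it reaches from about 0.425 to 0.875 m from the base axis. Payload 4.7 kg.
Tool frame: the origin (TCP) lies at the very end of the fingers, on their centre line; the grasp point (between the pads) lies 19 mm behind it; z points along the fingers, y is the direction in which the jaws open and shut (so a half turn about z gives the same grasp; the last joint's range is limited). The gripper opens to 87 mm and grips with 3 to 60 N. Pads are 19 mm wide; open, the fingers measure 117 mm over their backs; the gripper's body (75 mm by 190 mm) begins 51 mm behind the grasp point.
Start: joints at [-1.164, 0.321, -0.07, 1.45, 0.023, 1.371, -0.057], TCP at [0.249, 0.601, 0.223] pointing down, gripper open.
Joint ranges: [-2.86, 2.86], [-0.3, 2.09], [-1.38, 1.24], [0.06, 2.45], [-1.56, 4.7], [0.09, 2.05], [-2.69, 2.69]. Speed limits (rad/s): [2.57, 2.57, 3.14, 3.14, 3.14, 3.14, 3.14].

### API

Orientations are given as a rotation vector (axis times angle).
In Python, from bench import ctrl gives the robot as it stands. The module is installed in compiled form; this text tells all that it offers.
- The arm moves only by the tool move_arm, never from a script. Its arguments are lists of equal length, an entry for each row: "dp": the shift along the tool's x, y, z in units of 30 mm (1.0 is 30 mm), a list of three; "turn": the turn about the tool's z in units of 5 degrees (1.0 is 5 degrees); "jaw": the opening, from -1 (shut) to 1 (fully open). A call has 1 to 5 rows; each row is the pose to reach, as a shift and turn from the pose commanded when the call began, along the tool's axes at that moment; what a row does not reach only later rows make up. A row lasts 1/10 s, in which the tool goes at most 50 mm and 8.59 degrees, less where a joint would pass 70% of its speed; a pose out of reach is approached as far as the arm can. A call with a gripper value outside its range is refused whole. The fingers move at their own pace and stop on an object; "grip_force" is the grip in N (left out, the last holds). Time passes only in rows, so rows that repeat a pose let the fingers close. It gives the time, the measured TCP pose, the force and the opening at its end, in the units of the state.
- ctrl.get_state(): the state, without advancing time (a new reading comes with each control period).
- ctrl.get_image(name): name is "scene" or "top" or "wrist"; returns the picture (400x640x3 uint8, red, green, blue); there is no depth.
- ctrl.camera_info(name): a dict with "intrinsics" (3x3 intrinsics, pixels), "extrinsics" (4x4, takes a point from world to camera coordinates). Camera axes: x right, y up, looking along -z (the intrinsics and any distortion apply to the point x, -y, -z); pixel columns grow to the right and rows downward; lengths in m; the calibration is good to about 2 mm. The wrist camera is an equidistant fisheye: a pixel r from the principal point sees the ray r / f radians off the axis. A picture is of the moment at which its call begins: read the wrist's pose just before it. camera_info takes no time and is no camera call; for the wrist camera it gives the pose at the moment of the call.
- ctrl.close_job(): hands the job in, once; it reports no verdict.
Trained networks look in the newest picture that a camera, given by its name, has taken for a name from the list of things; names that differ only in an ending like _2 or _b are one class to them, and where a whole thing is asked for, a point or a joint stands for the part that bears it (a point fixed in the world has none). Each returns a list of dicts, best first, with "confidence" (0 to 1); they miss things now and then, are a little off and sometimes report something else, mostly with a low value. They report only what shows in the picture. A call takes as long as a camera call. They do not tell look-alikes from the thing itself.
- ctrl.look_for(camera, target): "rect" ([centre column, centre row, width, height] in pixels, round what is visible of it).
- ctrl.masks_of(camera, target): "region" (400x640 bool, what is visible of it) and "rect" ([centre column, centre row, width, height] in pixels, round what is visible of it).
The state is a dict: "time": time; "joint_positions": joint angles; "qd": joint speeds; "joint_torque": joint torques, N m; "position": TCP position; "tool_rot": TCP orientation; "ft_force": force on the tool from outside, world axes, zero at the start; "torque": the same for the moment, N m; "grip_width": opening from 0.0 (shut) to 1.0 (fully open).
Only numpy, scipy, OpenCV 4.12 (cv2) and the standard library are available. Lean on these libraries where they do the work, as an engineer would, in place of code of your own. Each camera call takes 0.05 s, during which the arm holds its last target. There are 200 camera calls.

### The job

Take the gold moulding offcut out of the sloping locker and set it down in the orange tray. Then lay the blue-handled mat cutter flat on the locker's sloping bed, base down and lengthwise across the slope, and swing the framed door over it and push until its sprung tongue snaps under the brass strike. Put things down rather than dropping them, and do not disturb the glue bottle or the jar.

Things in the scene. Friction and masses are not known exactly. Their poses are not given: they have to be found in the camera images.
- bed: Grey felt bed of the fixed wooden locker, sloping 30 degrees, facing up and towards the robot. Origin: centre of its top surface, 75 mm above the table; x up the slope, y left along the level, z its normal. 180 mm along x; 170 mm clear along y between side walls 15 mm thick and 60 mm high. At the lower and upper ends only ledges 12 mm high, 8 mm thick (inner faces at x = -82, +82 mm). Foot 200 x 230 mm.
- door_hinge (a point): Middle of the door's hinge line, at x 0, y +100, z +66 mm in the bed's frame. The hinge line runs along the bed's x, in the middle of the door's thickness. The open door stands up on this side.
- strike_top (a point): Top inner edge of the fixed brass strike, at x 0, y -103, z +86 mm in the bed's frame (14 mm above the shut door's outer face), 50 mm long, reaching out to y -120 mm. The tongue rides over this edge and snaps under its 8 mm thick lip.
- door (a joint): Door angle (rad): 0 shut (parallel to the bed, outer face at bed z +72 mm), 1.57 at right angles to it, 1.9 limit. Dark wood frame, clear pane (solid), 180 mm along the hinge, 200 mm hinge to free edge, 12 mm thick, 0.35 kg. Stiff hinge (0.45 N m): it stays where left. The tongue meets the strike near 0.11 rad; passing it takes about 8 N near the free edge; it snaps in near 0.03 rad. Rubber pads cushion 0.
- door_push (a point): Point on the outer face of the door (the upper face when shut), on the wide dark stile, 165 mm from the hinge line, 35 mm from the free edge, midway along the door: a good place to push. On the side away from the bed when open.
- tongue (a joint): Travel (m) of the sprung steel tongue in the middle of the door's free edge: 0 fully out (sticks out 10 mm), up to 0.012 pushed into the door. Sloped underneath, flat on top. Door shut with the tongue back at 0 means latched.
- offcut: Gold picture-frame moulding offcut, loose, 150 mm long (its x), 36 mm wide (its y), 40 mm high, about 0.16 kg. Origin: centre of its underside; z up out of it. It starts lying on the sloping bed, lengthwise across the slope, against the lower ledge.
- offcut_mid (a point): Centre of the offcut's body, 20 mm above its underside.
- cutter: Hand mat cutter, loose, about 0.30 kg. Origin: centre of its underside; x along its length, z up. Silver base plate 140 x 64 x 14 mm; on it a blue grip 100 mm long (x = -62 to +38 mm), 30 mm wide (y), from 14 to 52 mm above the underside; a dark blade head and brass thumbscrew (to 42 mm high) at the +x end. It starts flat on the table. Either end may point left in the locker.
- tray: Orange open tray, fixed on the table, 220 mm (x) x 150 mm (y), walls 34 mm high and 6 mm thick. Origin: centre of its underside; inner floor 6 mm above that.
- glue: White glue bottle with orange cap, 60 mm across, 150 mm high, standing loose; origin at the centre of its underside. Leave alone.
- jar: Amber glass jar with steel lid, 68 mm across, 85 mm high, loose; origin at the centre of its underside. Leave alone.
Not all that is in view belongs to the job. There is more than one size of the offcut; the one meant has the size given above.

How it is judged:
On the way, in this order (a step that is already met when the one before it is completed fails the run):
1. the offcut lies in the orange tray, let go (x of offcut_mid in the frame of tray between -0.1 and 0.1 m and y of offcut_mid in the frame of tray between -0.069 and 0.069 m and z of offcut_mid in the frame of tray below 0.034 m and contact force between the fingers and offcut below 0.3 N and linear speed of offcut below 0.03 m/s), for 0.2 s.
2. the cutter lies flat on the sloping bed, base down and across the slope, let go, the door still open (x of cutter in the frame of bed between -0.065 and 0.065 m and y of cutter in the frame of bed between -0.03 and 0.03 m and z of cutter in the frame of bed between -0.008 and 0.008 m and angle between the z axis of cutter and the z axis of bed, either way round below 0.12 rad and angle between the x axis of cutter and the y axis of bed, either way round below 0.35 rad and angle between cutter's own z axis and vertical below 1 rad and contact force between the fingers and cutter below 0.3 N and linear speed of cutter below 0.03 m/s and value of joint door above 0.3 rad), for 0.2 s.
3. the door is shut and its tongue has sprung out under the strike (value of joint door below 0.05 rad and value of joint tongue below 0.002 m), for 0.2 s.
At the end, for the whole second after the job is handed in: Offcut inside the tray, centre under 34 mm above its underside; cutter base down on the bed, within 65 mm (slope) and 30 mm (sideways) of its centre, flat within 0.12 rad, across the slope within 0.35 rad; door within 0.05 rad of shut, tongue within 2 mm of fully out; all at rest (all of step 3 and x of offcut_mid in the frame of tray between -0.1 and 0.1 m and y of offcut_mid in the frame of tray between -0.069 and 0.069 m and z of offcut_mid in the frame of tray below 0.034 m and x of cutter in the frame of bed between -0.065 and 0.065 m and y of cutter in the frame of bed between -0.03 and 0.03 m and z of cutter in the frame of bed between -0.008 and 0.008 m and angle between the z axis of cutter and the z axis of bed, either way round below 0.12 rad and angle between the x axis of cutter and the y axis of bed, either way round below 0.35 rad and angle between cutter's own z axis and vertical below 1 rad and linear speed of each of cutter, offcut below 0.03 m/s); the robot touches nothing.
It fails at once if the glue bottle is moved over 20 mm or tipped (distance of glue from where it was at the start of the episode above 0.02 m or angle between glue's own z axis and vertical above 0.3 rad).
It fails at once if the jar is moved over 20 mm or tipped (distance of jar from where it was at the start of the episode above 0.02 m or angle between jar's own z axis and vertical above 0.3 rad).
It fails at once if the offcut is dropped (falls free at over 0.6 m/s, about 18 mm) (contact force between anything else and offcut below 0.05 N and linear speed of offcut above 0.6 m/s).
It fails at once if the cutter is dropped (falls free at over 0.6 m/s, about 18 mm) (contact force between anything else and cutter below 0.05 N and linear speed of cutter above 0.6 m/s).
It also fails if it takes over 72 s, if anything falls off the work surface, if the arm or the gripper's body presses on something with over 40 N, if the wrist force passes 120 N, or if a joint passes its speed limit or range.

## Working session

There is one attempt and no reset: what is moved stays moved. The work goes in short steps, Python scripts to look and compute and a tool call to move; the robot and the scene stay as the last step left them, time stands still between calls to the robot, and variables do not carry over. Pictures are saved under pics/ and viewed, about 8 in all and at most 12, crops included, and the job is handed in when it is done.

Besides the shell and the picture viewer there is one more tool, called after "Request:" in YAML: its name, and indented under it one key for each argument. move_arm: Moves the arm, as the interface text tells. Its arguments: {"type":"object","properties":{"dp":{"type":"array","items":{"type":"array","items":{"type":"number"}}},"turn":{"type":"array","items":{"type":"number"}},"jaw":{"type":"array","items":{"type":"number"}},"grip_force":{"type":"number"}},"required":["dp","turn","jaw"]}

```bash
mkdir -p pics; python3 - <<'E'
from bench import ctrl
import cv2,numpy as np
s=ctrl.get_state();print(s['time'],s['position'],s['tool_rot'],s['ft_force'],s['grip_width'])
for n in('scene','top'):
    im=ctrl.get_image(n);cv2.imwrite(f'pics/{n}0.png',im[...,::-1])
    c=ctrl.camera_info(n);print(n,np.round(c['intrinsics'],1).tolist(),np.round(c['extrinsics'],3).tolist(),[k for k in c])
    for t in('offcut','cutter','tray','bed','door','glue','jar','strike_top','tongue'):
        print(t,[(np.round(d['rect']).astype(int).tolist(),round(d['confidence'],2)) for d in ctrl.look_for(n,t)][:4])
E
```

```text
0.0 [0.24863616 0.59997503 0.22148016] [-6.12918453e-01 -3.08092567e+00  2.93102419e-03] [-0.1554627  -0.35353416  0.45482233] 1.0004668319367087
scene [[362.9, 0.0, 325.1], [0.0, 362.9, 202.3], [0.0, 0.0, 1.0]] [[0.175, 0.984, -0.011, -0.089], [-0.688, 0.131, 0.714, 0.261], [0.704, -0.118, 0.7, -1.251], [0.0, 0.0, 0.0, 1.0]] ['intrinsics', 'extrinsics']
offcut [([386, 170, 22, 24], 0.88), ([320, 235, 68, 24], 0.85)]
cutter [([453, 206, 46, 52], 0.92), ([170, 255, 87, 91], 0.2)]
tray [([172, 252, 87, 93], 0.72)]
bed [([315, 200, 115, 165], 0.66)]
door [([360, 178, 22, 121], 0.82)]
glue [([197, 323, 45, 61], 0.84), ([455, 205, 46, 52], 0.4)]
jar [([468, 282, 38, 44], 0.67)]
strike_top [([312, 198, 119, 164], 0.94), ([318, 236, 66, 22], 0.66), ([362, 180, 20, 122], 0.48)]
tongue []
top [[420.0, 0.0, 326.0], [0.0, 420.0, 195.6], [0.0, 0.0, 1.0]] [[-0.002, -1.0, -0.028, 0.026], [0.992, -0.005, 0.128, -0.508], [-0.128, -0.028, 0.991, -1.139], [0.0, 0.0, 0.0, 1.0]] ['intrinsics', 'extrinsics']
offcut [([263, 274, 28, 39], 0.97), ([344, 183, 55, 20], 0.89)]
cutter [([217, 211, 25, 53], 0.68)]
tray [([461, 204, 62, 80], 0.6)]
bed [([304, 175, 18, 99], 0.67), ([347, 169, 100, 106], 0.65)]
door []
glue [([436, 120, 30, 31], 0.78)]
jar [([242, 124, 28, 26], 0.9), ([344, 172, 103, 102], 0.18)]
strike_top [([346, 171, 100, 103], 0.92)]
tongue [([298, 188, 8, 15], 0.45)]
```

View pics/scene0.png

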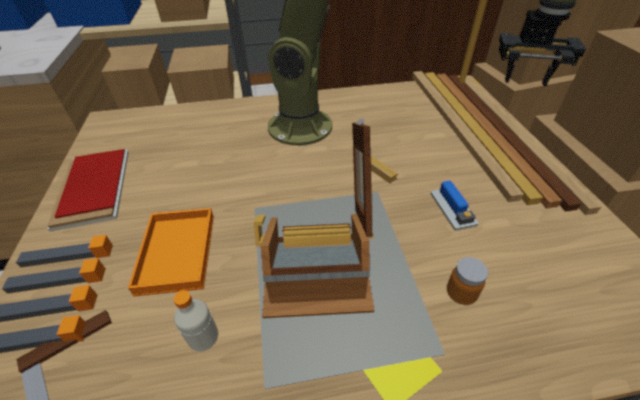

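View pics/top0.png

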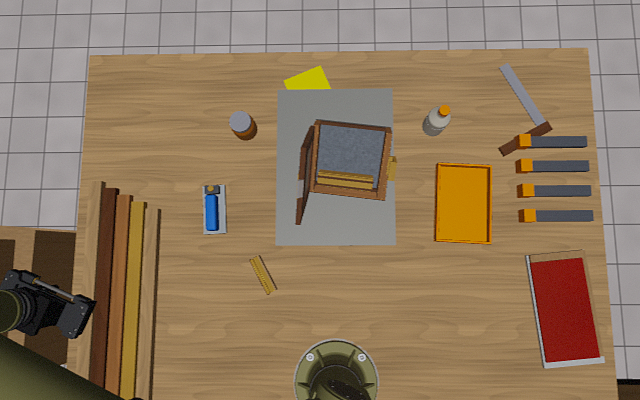

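The locker holds one gold piece, at scene (320,235) and top (344,183). The look-alikes are the short gold offcut on the table at scene (386,170) / top (263,274), and the long gold strip on the left at top (137,260). The piece in the locker fits the description. I'll check it in a close crop and pick locker corners from the same picture.

```bash
cat > h.py <<'E'
from bench import ctrl
import cv2,numpy as np
from scipy.optimize import least_squares
C={n:(np.array(ctrl.camera_info(n)['intrinsics']),np.array(ctrl.camera_info(n)['extrinsics'])) for n in('scene','top')}
def proj(n,P):
    K,E=C[n];p=np.atleast_2d(P)@E[:3,:3].T+E[:3,3];p=p*[1,-1,-1]
    q=p@K.T;return q[:,:2]/q[:,2:]
def ray(n,uv):
    K,E=C[n];d=np.linalg.inv(K)@[uv[0],uv[1],1];d=d*[1,-1,-1]
    return -E[:3,:3].T@E[:3,3],E[:3,:3].T@d
def onz(n,uv,z):
    o,d=ray(n,uv);return o+d*(z-o[2])/d[2]
def tri(a,b):
    A=[];B=[]
    for n,uv in(('scene',a),('top',b)):
        o,d=ray(n,uv);d=d/np.linalg.norm(d);M=np.eye(3)-np.outer(d,d);A.append(M);B.append(M@o)
    return np.linalg.lstsq(np.vstack(A),np.hstack(B),rcond=None)[0]
def Rbed(psi):
    c,s=np.cos(psi),np.sin(psi);a=np.pi/6
    return np.array([[c,-s,0],[s,c,0],[0,0,1]])@np.array([[np.cos(a),0,-np.sin(a)],[0,1,0],[np.sin(a),0,np.cos(a)]])
E
python3 - <<'E'
from h import *
a=cv2.imread('pics/scene0.png')[115:325,245:385];b=cv2.imread('pics/top0.png')[110:240,285:405]
a=cv2.resize(a,None,fx=2.8,fy=2.8,interpolation=2);b=cv2.resize(b,None,fx=3.3,fy=3.3,interpolation=2)
o=np.zeros((590,792,3),np.uint8);o[:588,:392]=a;o[:429,396:792]=b;cv2.imwrite('pics/crop1.png',o)
for t in('offcut','cutter','tray','glue','jar'):
  for n,zz in(('scene',0),('top',0)):
    for m in ctrl.masks_of(n,t)[:2]:
        r=m['region'].astype(np.uint8);cs,_=cv2.findContours(r,0,2)
        if not cs: continue
        box=cv2.minAreaRect(max(cs,key=cv2.contourArea));pts=cv2.boxPoints(box)
        z={'offcut':.02,'cutter':.014,'tray':.034,'glue':.0,'jar':.0}[t]
        w=np.array([onz(n,p,z) for p in pts]);print(t,n,round(m['confidence'],2),np.round(w[:,:2],3).tolist(),'c',np.round(w.mean(0),3),'sides',np.round([np.linalg.norm(w[1]-w[0]),np.linalg.norm(w[2]-w[1])],3))
E
```

```text
offcut scene 0.93 [[0.279, 0.163], [0.238, 0.196], [0.334, 0.242], [0.37, 0.209]] c [0.305 0.202 0.02 ] sides [0.053 0.106]
offcut scene 0.62 [[0.463, -0.101], [0.484, 0.069], [0.558, 0.055], [0.538, -0.106]] c [ 0.511 -0.021  0.02 ] sides [0.172 0.075]
offcut top 0.78 [[0.329, 0.242], [0.345, 0.211], [0.252, 0.16], [0.237, 0.19]] c [0.291 0.201 0.02 ] sides [0.034 0.106]
offcut top 0.58 [[0.539, 0.056], [0.588, 0.05], [0.568, -0.109], [0.519, -0.102]] c [ 0.553 -0.026  0.02 ] sides [0.049 0.16 ]
cutter scene 0.75 [[0.409, 0.303], [0.362, 0.389], [0.542, 0.389], [0.576, 0.312]] c [0.472 0.348 0.014] sides [0.098 0.18 ]
cutter scene 0.29 [[0.011, 0.182], [0.019, 0.244], [0.534, 0.114], [0.527, 0.071]] c [0.273 0.153 0.014] sides [0.063 0.531]
cutter top 0.94 [[0.544, 0.382], [0.546, 0.312], [0.4, 0.303], [0.398, 0.372]] c [0.472 0.342 0.014] sides [0.07  0.146]
tray scene 0.55 [[0.368, -0.493], [0.383, -0.27], [0.63, -0.245], [0.615, -0.428]] c [ 0.499 -0.359  0.034] sides [0.224 0.249]
tray top 0.6 [[0.378, -0.267], [0.601, -0.28], [0.596, -0.439], [0.374, -0.422]] c [ 0.487 -0.352  0.034] sides [0.223 0.159]
glue scene 0.84 [[0.61, -0.372], [0.581, -0.306], [0.727, -0.24], [0.748, -0.301]] c [ 0.667 -0.305  0.   ] sides [0.072 0.16 ]
glue top 0.91 [[0.721, -0.238], [0.793, -0.31], [0.745, -0.353], [0.674, -0.281]] c [ 0.733 -0.296  0.   ] sides [0.102 0.064]
jar scene 0.6 [[0.707, 0.216], [0.607, 0.311], [0.663, 0.362], [0.754, 0.265]] c [ 0.683  0.288 -0.   ] sides [0.138 0.075]
jar top 0.63 [[0.731, 0.328], [0.781, 0.28], [0.715, 0.215], [0.666, 0.262]] c [0.723 0.271 0.   ] sides [0.069 0.093]
```

View pics/crop1.png

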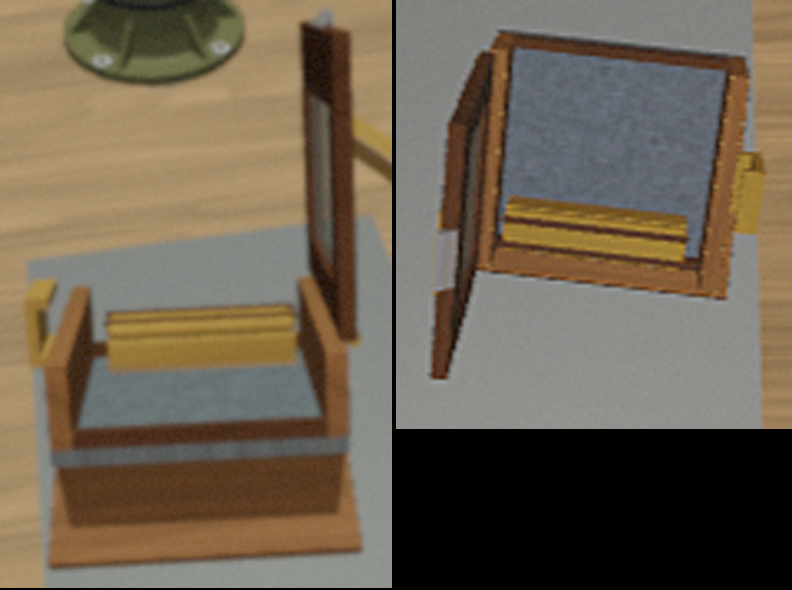

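```bash
cat > fit.py <<'E'
from h import *
S=[((48,362),(90,-100,60)),((72,362),(90,-85,60)),((322,350),(90,85,60)),((347,345),(90,100,60)),((78,290),(-90,-100,60)),((312,280),(-90,100,60))]
T=[((748,60),(90,-100,60)),((727,297),(-90,-100,60)),((727,70),(82,-85,12)),((512,48),(82,85,12)),((478,267),(-90,100,60)),((703,291),(-90,-85,60))]
S=[((u/2.8+245,v/2.8+115),p) for (u,v),p in S];T=[(((u-396)/3.3+285,v/3.3+110),p) for (u,v),p in T]
def res(q):
    R=Rbed(q[2]);o=np.array([q[0],q[1],q[3]]);r=[]
    for n,L in(('scene',S),('top',T)):
        P=np.array([p for _,p in L])/1000@R.T+o;r.append(proj(n,P)-np.array([u for u,_ in L]))
    return np.vstack(r).ravel()
f=least_squares(res,[.55,-.02,-.1,.075],loss='soft_l1')
if __name__=='__main__':
    print(f.x,np.round(f.fun.reshape(-1,2),1).tolist())
    q=f.x;R=Rbed(q[2]);o=q[[0,1,3]]
    # door angle from free edge corners; check tongue tip seen in scene crop (325,15), top tongue (447,255)
    for th in(1.2,1.4,1.57,1.7,1.9):
        e=[np.array([x,100-200*np.cos(th),66+200*np.sin(th)])/1000 for x in(-90,90)];P=[o+R@v for v in e]
        print(th,[((proj('scene',p)[0]-[245,115])*2.8).round() .tolist() for p in P],[((proj('top',p)[0]-[285,110])*3.3+[396,0]).round().tolist() for p in P])
    for n,z in(('low',-64),('c',0)): print(n,o+R@[z/1000,0,.02])
    # felt back-projection of offcut ends: scene top-back edges crop
    a=tri((np.array([107,318])/2.8+[245,115]),((np.array([508,205])-[396,0])/3.3+[285,110]))
    print('tri',a,R.T@(a-o))
    for n,uv in(('l',(505,215)),('r',(687,215)),('l2',(502,242)),('r2',(684,258))):
        # intersect ray with bed-plane z=35mm
        oo,d=ray('top',((uv[0]-396)/3.3+285,uv[1]/3.3+110));ob=R.T@(oo-o);db=R.T@d;k=(.04-ob[2])/db[2];print(n,(ob+k*db).round(3))
E
python3 fit.py
```

```text
[ 0.60936205 -0.03948209 -0.10976343  0.07668716] [[-2.8, 1.3], [-3.0, 0.8], [0.8, -0.4], [-0.0, 0.9], [-3.8, -1.5], [-0.6, -2.8], [0.1, 4.7], [-3.0, -1.0], [-0.9, -0.4], [-0.6, -0.1], [-2.2, 0.3], [-1.4, 0.2]]
1.2 [[212.0, 39.0], [224.0, 55.0]] [[543.0, 384.0], [566.0, 130.0]]
1.4 [[261.0, 23.0], [287.0, 34.0]] [[485.0, 385.0], [504.0, 129.0]]
1.57 [[304.0, 17.0], [342.0, 27.0]] [[435.0, 382.0], [450.0, 125.0]]
1.7 [[337.0, 18.0], [385.0, 27.0]] [[397.0, 377.0], [409.0, 120.0]]
1.9 [[387.0, 28.0], [448.0, 40.0]] [[343.0, 365.0], [350.0, 110.0]]
low [ 0.54433016 -0.03231516  0.06200767]
c [ 0.59942223 -0.03838666  0.09400767]
tri [ 0.56062343 -0.02923154  0.12150617] [-0.02051781  0.00484988  0.06359849]
l [-0.049  0.077  0.04 ]
r [-0.033 -0.069  0.04 ]
l2 [-0.072  0.078  0.04 ]
r2 [-0.07  -0.071  0.04 ]
```

```bash
cat > go.py <<'E'
import sys
from bench import ctrl
import numpy as np
from scipy.spatial.transform import Rotation as Ro
def rows(targets):
    s=ctrl.get_state();R=Ro.from_rotvec(s['tool_rot']).as_matrix();p=np.array(s['position'])
    a=np.degrees(np.arctan2(R[1,1],R[0,1]))
    print('t',round(s['time'],2),'pos',p.round(4),'yaw',a.round(1),'F',np.round(s['ft_force'],1),'w',round(s['grip_width']*87,1),'j7',round(s['joint_positions'][6],2))
    for x,y,z,yaw in targets:
        d=(yaw-a+90)%180-90 if yaw<900 else 0
        print('  dp',(R.T@(np.array([x,y,z])-p)/.03).round(2).tolist(),'turn',round(-d/5,2))
if __name__=='__main__':
    v=[float(x) for x in sys.argv[1:]];rows([v[i:i+4] for i in range(0,len(v),4)])
E
python3 go.py .33 .45 .45 -6.3  .52 -.035 .45 -6.3 .52 -.035 .28 -6.3
```

```text
t 1.5 pos [0.2489 0.6005 0.2226] yaw 67.5 F [-0.4  0.3  0.8] w 86.8 j7 -0.06
  dp [-4.42, -3.6, -7.58] turn 14.76
  dp [-16.46, -16.11, -7.58] turn 14.76
  dp [-16.46, -16.11, -1.91] turn 14.76
```

Request:
move_arm:
  dp:
    - [-1,-0.8,-1.6]
    - [-2,-1.6,-3.2]
    - [-3,-2.4,-4.8]
    - [-3.5,-3,-6.4]
    - [-4.4,-3.6,-7.6]
  turn: [1.7,3.4,5,6.7,8]
  jaw: [1,1,1,1,1]

```text
time: 2.0
position: [0.3187, 0.4677, 0.4248]
tool_rot: [-1.635, -2.682, -0.002]
ft_force: [0.3, 0.0, 0.0]
grip_width: 1.004
```

```bash
python3 go.py .52 -.035 .45 -6.3
```

```text
t 2.0 pos [0.3187 0.4677 0.4248] yaw 27.2 F [0.3 0.  0. ] w 87.3 j7 -0.54
  dp [-17.97, -1.7, -0.86] turn 6.71
```

Request:
move_arm:
  dp:
    - [-18,-1.7,-1]
    - [-18,-1.7,-1]
    - [-18,-1.7,-1]
    - [-18,-1.7,-1]
    - [-18,-1.7,-1]
  turn: [1.7,3.4,5,6.7,6.7]
  jaw: [1,1,1,1,1]

```text
time: 2.5
position: [0.4133, 0.2352, 0.4368]
tool_rot: [-2.338, -2.098, -0.002]
ft_force: [0.7, 1.2, 0.1]
grip_width: 0.999
```

```bash
python3 go.py .52 -.035 .45 -6.3
```

```text
t 2.5 pos [0.4133 0.2352 0.4368] yaw -6.2 F [0.7 1.2 0.1] w 86.9 j7 -0.7
  dp [-8.57, 4.51, -0.45] turn 0.02
```

Request:
move_arm:
  dp:
    - [-8.6,4.5,-0.5]
    - [-8.6,4.5,-0.5]
    - [-8.6,4.5,-0.5]
    - [-8.6,4.5,-0.5]
    - [-8.6,4.5,-0.5]
  turn: [0,0,0,0,0]
  jaw: [1,1,1,1,1]

```text
time: 3.0
position: [0.505, 0.0031, 0.4497]
tool_rot: [2.334, 2.102, 0.002]
ft_force: [1.6, 0.3, -0.1]
grip_width: 0.998
```

Request:
move_arm:
  dp:
    - [-1.6,0.8,0]
    - [-1.6,0.8,1.5]
    - [-1.6,0.8,3]
    - [-1.6,0.8,4.5]
    - [-1.6,0.8,5]
  turn: [0,0,0,0,0]
  jaw: [1,1,1,1,1]

```text
time: 3.5
position: [0.5212, -0.0449, 0.2949]
tool_rot: [-2.332, -2.099, 0.008]
ft_force: [-0.7, 0.4, 0.6]
grip_width: 0.998
```

```bash
python3 go.py .52 -.035 .25 -6.3; python3 - <<'E'
from h import *
c=ctrl.camera_info('wrist');im=ctrl.get_image('wrist');cv2.imwrite('pics/w0.png',im[...,::-1])
np.savez('w0.npz',K=c['intrinsics'],E=c['extrinsics'])
print(np.round(c['intrinsics'],1).tolist(),np.round(c['extrinsics'],4).tolist())
for d in ctrl.look_for('wrist','offcut'): print(d)
E
```

```text
t 3.5 pos [ 0.5212 -0.0449  0.2949] yaw -6.0 F [-0.7  0.4  0.6] w 86.9 j7 -0.06
  dp [0.33, -0.06, 1.5] turn 0.06
[[309.7, 0.0, 322.9], [0.0, 309.7, 200.9], [0.0, 0.0, 1.0]] [[0.9945, -0.1047, -0.0066, -0.5207], [0.0983, 0.9515, -0.2914, 0.0474], [0.0368, 0.2891, 0.9566, -0.4656], [0.0, 0.0, 0.0, 1.0]]
{'rect': [162.7, 34.0, 60.5, 59.5], 'confidence': 0.76}
{'rect': [341.1, 156.9, 37.6, 117.5], 'confidence': 0.7}
{'rect': [304.6, 50.1, 317.1, 70.4], 'confidence': 0.21}
```

View pics/w0.png

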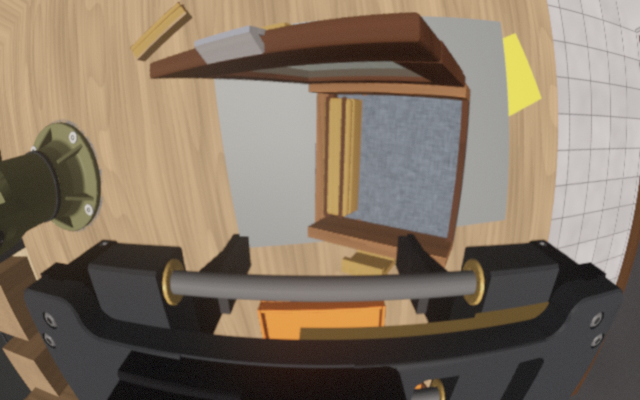

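```bash
cat > fit2.py <<'E'
from fit import *
z=np.load('w0.npz');Kw,Ew=z['K'],z['E']
def projw(P):
    p=(np.atleast_2d(P)@Ew[:3,:3].T+Ew[:3,3])*[1,-1,-1]
    r=np.hypot(p[:,0],p[:,1]);th=np.arctan2(r,p[:,2]);return Kw[:2,2]+Kw[0,0]*(th/r)[:,None]*p[:,:2]
def rayw(uv):
    d=(np.array(uv)-Kw[:2,2])/Kw[0,0];t=np.linalg.norm(d);v=np.array([*(d/t*np.sin(t)),np.cos(t)])*[1,-1,-1]
    return -Ew[:3,:3].T@Ew[:3,3],Ew[:3,:3].T@v
W=[((309,84),(-90,100,60)),((469,88),(90,100,60)),((467,97),(90,85,60)),((312,223),(-90,-85,60)),((308,233),(-90,-100,60)),((445,261),(90,-100,60))]
def res2(q):
    R=Rbed(q[2]);P=np.array([p for _,p in W])/1000@R.T+q[[0,1,3]]
    return np.r_[res(q),1.5*(projw(P)-np.array([u for u,_ in W])).ravel()]
g=least_squares(res2,f.x,loss='soft_l1')
q=g.x;R=Rbed(q[2]);o=q[[0,1,3]]
if __name__=='__main__':
    print(q,np.round(g.fun.reshape(-1,2),1).tolist())
    for uv,zz in(((328,97),.04),((326,215),.04),((358,98),.04),((357,213),.04),((360,98),.0),((360,212),.0)):
        a,d=rayw(uv);a=R.T@(a-o);d=R.T@d;print(uv,zz,(a+d*(zz-a[2])/d[2]).round(3))
    for th in(1.4,1.5,1.57,1.65): print(th,[projw(o+R@(np.array([x,100-200*np.cos(th),66+200*np.sin(th)])/1000)).round().tolist() for x in(-90,90)])
E
python3 fit2.py
```

```text
[ 0.611129   -0.03915988 -0.124815    0.07296441] [[-2.6, 2.7], [-2.9, 2.3], [0.8, 2.2], [-0.0, 3.6], [-2.7, -0.4], [0.4, -0.7], [0.0, 5.0], [-3.9, -1.0], [-0.9, -0.2], [-0.2, -0.7], [-2.8, -0.7], [-2.3, 0.2], [1.5, -7.3], [-2.6, -9.1], [-0.4, -0.1], [-5.5, 3.8], [0.4, 4.6], [0.0, 12.2]]
(328, 97) 0.04 [-0.076  0.079  0.04 ]
(326, 215) 0.04 [-0.075 -0.073  0.04 ]
(358, 98) 0.04 [-0.036  0.078  0.04 ]
(357, 213) 0.04 [-0.031 -0.062  0.04 ]
(360, 98) 0.0 [-0.051  0.08   0.   ]
(360, 212) 0.0 [-0.044 -0.075  0.   ]
1.4 [[[155.0, 112.0]], [[424.0, 108.0]]]
1.5 [[[152.0, 84.0]], [[424.0, 53.0]]]
1.57 [[[151.0, 65.0]], [[424.0, 16.0]]]
1.65 [[[153.0, 43.0]], [[423.0, -22.0]]]
```

```bash
sed -i 's/((309,84),(-90,100,60)),((469,88),(90,100,60))/((309,84),(-90,93,60)),((469,88),(90,93,60))/; s/,((445,261),(90,-100,60))//' fit2.py; python3 fit2.py
```

```text
[ 0.61084399 -0.03835995 -0.12587381  0.0747814 ] [[-2.3, 1.8], [-2.6, 1.5], [1.2, 1.4], [0.4, 2.8], [-2.4, -1.1], [0.8, -1.4], [-0.2, 5.0], [-4.2, -0.9], [-1.1, -0.2], [-0.5, -0.8], [-3.2, -0.8], [-2.6, 0.2], [0.9, 0.0], [-2.1, 0.1], [0.4, -1.3], [-6.2, 3.6], [-0.2, 4.5]]
(328, 97) 0.04 [-0.076  0.078  0.04 ]
(326, 215) 0.04 [-0.075 -0.074  0.04 ]
(358, 98) 0.04 [-0.036  0.077  0.04 ]
(357, 213) 0.04 [-0.031 -0.062  0.04 ]
(360, 98) 0.0 [-0.051  0.079  0.   ]
(360, 212) 0.0 [-0.043 -0.075  0.   ]
1.4 [[[153.0, 110.0]], [[425.0, 105.0]]]
1.5 [[[150.0, 83.0]], [[425.0, 50.0]]]
1.57 [[[150.0, 63.0]], [[425.0, 13.0]]]
1.65 [[[151.0, 41.0]], [[424.0, -26.0]]]
```

```bash
python3 go.py .543 -.027 .12 -7.2 .543 -.027 .065 -7.2
```

```text
t 3.6 pos [ 0.5226 -0.0448  0.2978] yaw -6.0 F [-0.6  0.1  0.3] w 87.0 j7 -0.06
  dp [0.67, 0.63, 5.92] turn 0.24
  dp [0.67, 0.64, 7.76] turn 0.24
```

Request:
move_arm:
  dp:
    - [0.6,0.6,1.5]
    - [0.7,0.6,3]
    - [0.7,0.6,4.4]
    - [0.7,0.6,5.6]
    - [0.7,0.6,5.9]
  turn: [0.2,0.2,0.2,0.2,0.2]
  jaw: [0.33,0.33,0.33,0.33,0.33]

```text
time: 4.1
position: [0.5433, -0.0256, 0.1209]
tool_rot: [-2.351, -2.082, 0.004]
ft_force: [-0.2, 0.1, -0.0]
grip_width: 0.687
```

```bash
python3 go.py .543 -.027 .065 -7.2;python3 - <<'E'
from h import *
c=ctrl.camera_info('wrist');im=ctrl.get_image('wrist');np.savez('w0.npz',K=c['intrinsics'],E=c['extrinsics'])
sc=ctrl.get_image('scene')
o=np.zeros((600,640,3),np.uint8);o[:300]=im[:300];o[300:]=cv2.resize(sc[140:290,230:550],(640,300));cv2.imwrite('pics/w1.png',o[...,::-1])
E
```

```text
t 4.1 pos [ 0.5433 -0.0256  0.1209] yaw -7.0 F [-0.2  0.1 -0. ] w 59.8 j7 -0.01
  dp [-0.05, 0.0, 1.86] turn 0.05
```

View pics/w1.png

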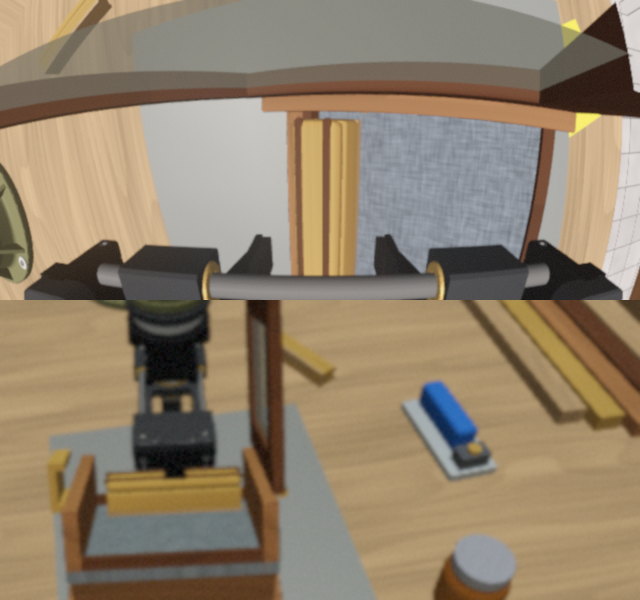

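The offcut (columns 302–358) sits between the fingertips (270 and 376). The door stays clear on the left. Descending now.

Request:
move_arm:
  dp:
    - [0,0,0.7]
    - [0,0,1.4]
    - [0,0,1.85]
    - [0,0,1.85]
  turn: [0,0,0,0]
  jaw: [0.33,0.33,0.33,0.33]

```text
time: 4.6
position: [0.5443, -0.0259, 0.0672]
tool_rot: [2.353, 2.082, 0.0]
ft_force: [-0.4, 0.1, 0.1]
grip_width: 0.668
```

Request:
move_arm:
  dp:
    - [0,0,0]
    - [0,0,0]
    - [0,0,0]
    - [0,0,0]
    - [0,0,0]
  turn: [0,0,0,0,0]
  jaw: [0.2,0.1,0,-0.1,-0.2]
  grip_force: 20

```text
time: 5.1
position: [0.5413, -0.0256, 0.0669]
tool_rot: [-2.349, -2.079, 0.005]
ft_force: [-8.1, 0.2, 8.1]
grip_width: 0.477
```

Request:
move_arm:
  dp:
    - [0,0,0]
    - [0,0,0]
    - [0,0,0]
    - [0,0,0]
    - [0,0,0]
  turn: [0,0,0,0,0]
  jaw: [-0.5,-0.5,-0.5,-0.5,-0.5]
  grip_force: 20

```text
time: 5.6
position: [0.5413, -0.0256, 0.067]
tool_rot: [-2.349, -2.079, 0.005]
ft_force: [-7.4, 1.2, 7.5]
grip_width: 0.469
```

Request:
move_arm:
  dp:
    - [0,0,-0.1]
    - [0,0,-0.2]
    - [0,0,-0.3]
    - [0,0,-0.4]
    - [0,0,-0.5]
  turn: [0,0,0,0,0]
  jaw: [-0.5,-0.5,-0.5,-0.5,-0.5]
  grip_force: 30

```text
time: 6.1
position: [0.544, -0.0261, 0.082]
tool_rot: [2.353, 2.081, 0.001]
ft_force: [0.8, 0.5, -1.5]
grip_width: 0.466
```

```bash
python3 go.py .543 -.027 .065 -7.2;python3 - <<'E'
from h import *
im=ctrl.get_image('wrist')
sc=ctrl.get_image('scene')
o=np.zeros((600,640,3),np.uint8);o[:300]=im[:300];o[300:]=cv2.resize(sc[175:275,240:400],(640,400))[50:350];cv2.imwrite('pics/w2.png',o[...,::-1])
E
```

```text
t 6.1 pos [ 0.544  -0.0261  0.082 ] yaw -7.0 F [ 0.8  0.5 -1.5] w 40.5 j7 0.02
  dp [-0.03, -0.03, 0.57] turn 0.04
```

View pics/w2.png

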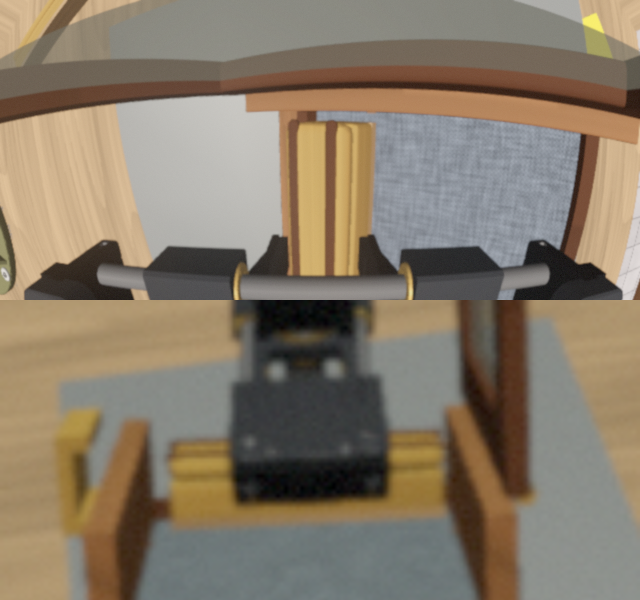

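Request:
move_arm:
  dp:
    - [0,0,-1.3]
    - [0,0,-2.8]
    - [0,0,-4.3]
    - [0,0,-5.8]
    - [0,0,-6]
  turn: [0,0,0,0,0]
  jaw: [-0.5,-0.5,-0.5,-0.5,-0.5]

```text
time: 6.7
position: [0.5469, -0.0265, 0.2678]
tool_rot: [2.349, 2.077, 0.014]
ft_force: [1.0, -0.2, -0.6]
grip_width: 0.468
```

```bash
python3 go.py .489 -.353 .25 86.7
```

```text
t 6.7 pos [ 0.5469 -0.0265  0.2678] yaw -7.0 F [ 1.  -0.2 -0.6] w 40.8 j7 -0.08
  dp [-11.04, -0.59, 0.56] turn 17.26
```

Request:
move_arm:
  dp:
    - [-1.6,0,0]
    - [-3.2,0,0]
    - [-4.8,-0.2,0]
    - [-6.4,-0.3,0]
    - [-8,-0.5,0]
  turn: [0,0,1.5,3,4.5]
  jaw: [-0.5,-0.5,-0.5,-0.5,-0.5]

```text
time: 7.2
position: [0.4989, -0.2639, 0.261]
tool_rot: [-2.717, -1.576, -0.0]
ft_force: [1.0, -0.3, -2.9]
grip_width: 0.467
```

```bash
python3 go.py .489 -.353 .25 86.7
```

```text
t 7.2 pos [ 0.4989 -0.2639  0.261 ] yaw -29.8 F [ 1.  -0.3 -2.9] w 40.6 j7 0.03
  dp [-2.74, 1.19, 0.36] turn 12.7
```

Request:
move_arm:
  dp:
    - [-1.3,0.5,0.3]
    - [-2.7,1.2,0.3]
    - [-2.7,1.2,0.3]
    - [-2.7,1.2,1.5]
    - [-2.7,1.2,2.5]
  turn: [1.7,3.4,5.1,6.8,8.5]
  jaw: [-0.5,-0.5,-0.5,-0.5,-0.5]

```text
time: 7.7
position: [0.4906, -0.3512, 0.185]
tool_rot: [3.105, 0.48, 0.0]
ft_force: [0.3, 0.1, -2.6]
grip_width: 0.467
```

```bash
python3 go.py .489 -.353 .1 86.7
```

```text
t 7.7 pos [ 0.4906 -0.3512  0.185 ] yaw -72.4 F [ 0.3  0.1 -2.6] w 40.6 j7 -0.43
  dp [-0.07, 0.04, 2.83] turn 4.17
```

Request:
move_arm:
  dp:
    - [0,0,0.8]
    - [0,0,1.6]
    - [0,0,2.4]
    - [0,0,2.9]
    - [0,0,2.9]
  turn: [1.6,3.2,4.2,4.2,4.2]
  jaw: [-0.5,-0.5,-0.5,-0.5,-0.5]

```text
time: 8.2
position: [0.4896, -0.3493, 0.097]
tool_rot: [-3.139, 0.079, 0.007]
ft_force: [-0.1, 0.7, -1.7]
grip_width: 0.468
```

```bash
python3 go.py .489 -.353 .06 86.7;python3 - <<'E'
from h import *
im=ctrl.get_image('wrist')
sc=ctrl.get_image('scene')
o=np.zeros((600,640,3),np.uint8);o[:300]=im[:300];o[300:]=cv2.resize(sc[180:300,100:300],(640,384))[50:350];cv2.imwrite('pics/w3.png',o[...,::-1])
E
```

```text
t 8.2 pos [ 0.4896 -0.3493  0.097 ] yaw -92.9 F [-0.1  0.7 -1.7] w 40.7 j7 -0.7
  dp [-0.01, 0.13, 1.23] turn 0.08
```

View pics/w3.png

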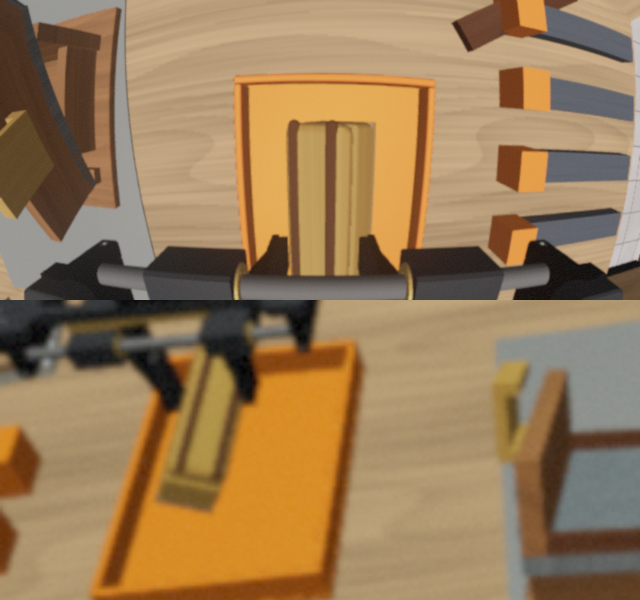

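The offcut is centred over the tray: the tray spans columns 240–435 in the wrist view and the offcut 288–375. Lowering until it touches.

Request:
move_arm:
  dp:
    - [0,0.1,0.7]
    - [0,0.1,1.2]
    - [0,0.1,1.6]
    - [0,0.1,1.75]
    - [0,0.1,1.85]
  turn: [0,0,0,0,0]
  jaw: [-0.5,-0.5,-0.5,-0.5,-0.5]

```text
time: 8.8
position: [0.4909, -0.3536, 0.044]
tool_rot: [-3.14, 0.082, 0.0]
ft_force: [0.4, -0.3, -1.7]
grip_width: 0.468
```

Request:
move_arm:
  dp:
    - [0,0,0.07]
    - [0,0,0.14]
    - [0,0,0.2]
    - [0,0,0.2]
  turn: [0,0,0,0]
  jaw: [-0.5,-0.5,-0.5,-0.5]

```text
time: 9.2
position: [0.4913, -0.3539, 0.0388]
tool_rot: [3.14, -0.082, 0.002]
ft_force: [-0.3, 0.6, 1.8]
grip_width: 0.469
```

Request:
move_arm:
  dp:
    - [0,0,0.07]
    - [0,0,0.07]
    - [0,0,0.07]
    - [0,0,0.07]
    - [0,0,0.07]
  turn: [0,0,0,0,0]
  jaw: [-0.05,0,0.05,0.1,0.15]
  grip_force: 5

```text
time: 9.7
position: [0.4912, -0.354, 0.0363]
tool_rot: [3.14, -0.082, 0.001]
ft_force: [0.9, -0.9, 2.1]
grip_width: 0.562
```

Request:
move_arm:
  dp:
    - [0,0,0]
    - [0,0,0]
    - [0,0,0]
    - [0,0,0]
    - [0,0,0]
  turn: [0,0,0,0,0]
  jaw: [0.25,0.35,0.5,0.7,0.8]

```text
time: 10.2
position: [0.4907, -0.3532, 0.0357]
tool_rot: [-3.14, 0.082, 0.001]
ft_force: [0.5, -0.3, 0.4]
grip_width: 0.842
```

Request:
move_arm:
  dp:
    - [0,0,-0.5]
    - [0,0,-1.5]
    - [0,0,-3]
    - [0,0,-4.5]
    - [0,0,-6]
  turn: [0,0,0,0,0]
  jaw: [0.8,0.8,0.8,0.8,0.8]

```text
time: 10.7
position: [0.4905, -0.3536, 0.2189]
tool_rot: [-3.14, 0.083, -0.001]
ft_force: [1.5, -0.6, -0.2]
grip_width: 0.904
```

```bash
python3 go.py .489 -.353 .06 86.7;python3 - <<'E'
from h import *
im=ctrl.get_image('wrist')
sc=ctrl.get_image('scene');np.save('sc.npy',sc)
o=np.zeros((600,640,3),np.uint8);o[:300]=im[:300];o[300:]=cv2.resize(sc[180:300,100:300],(640,384))[50:350];cv2.imwrite('pics/w4.png',o[...,::-1])
E
```

```text
t 10.7 pos [ 0.4905 -0.3536  0.2189] yaw -93.0 F [ 1.5 -0.6 -0.2] w 78.6 j7 -0.77
  dp [-0.06, -0.02, 5.3] turn 0.05
```

View pics/w4.png

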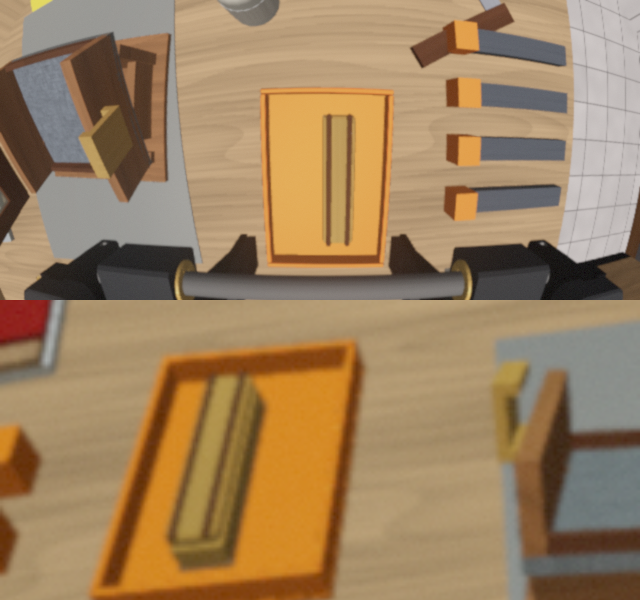

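```bash
python3 go.py .49 -.353 .46 93.7 .469 .1 .46 93.7 .469 .342 .46 93.7
```

```text
t 10.8 pos [ 0.4932 -0.3566  0.2236] yaw -93.0 F [ 0.4 -0.7  1. ] w 78.2 j7 -0.77
  dp [-0.03, -0.08, -7.88] turn -1.35
  dp [-1.53, -15.12, -7.96] turn -1.35
  dp [-1.95, -23.18, -8.01] turn -1.35
```

Request:
move_arm:
  dp:
    - [0,-0.5,-1.6]
    - [0,-1,-3.2]
    - [0,-1.5,-4.8]
    - [-0.1,-2,-6.4]
    - [-0.1,-2.5,-7.9]
  turn: [0,0,0,-0.5,-1.3]
  jaw: [0.8,0.8,0.8,0.8,0.8]

```text
time: 11.3
position: [0.4906, -0.2782, 0.4557]
tool_rot: [-3.139, -0.098, -0.002]
ft_force: [1.5, 0.2, 0.8]
grip_width: 0.901
```

Request:
move_arm:
  dp:
    - [0,-1.6,-0.5]
    - [0,-3.2,-0.5]
    - [0,-4.8,-0.5]
    - [0,-6.4,-0.5]
    - [0,-8,-0.5]
  turn: [0,0,0,0,0]
  jaw: [0.8,0.8,0.8,0.8,0.8]

```text
time: 11.8
position: [0.4762, -0.0376, 0.4687]
tool_rot: [-3.138, -0.096, -0.002]
ft_force: [1.0, 0.2, -1.0]
grip_width: 0.899
```

```bash
python3 go.py .469 .342 .46 93.7
```

```text
t 11.8 pos [ 0.4762 -0.0376  0.4687] yaw -86.5 F [ 1.   0.2 -1. ] w 78.2 j7 -1.57
  dp [0.54, -12.64, 0.32] turn -0.04
```

Request:
move_arm:
  dp:
    - [0.1,-1.6,0]
    - [0.1,-3.2,0]
    - [0.2,-4.8,0]
    - [0.3,-6.4,0]
    - [0.4,-8,0]
  turn: [0,0,0,0,0]
  jaw: [0.8,0.8,0.8,0.8,0.8]

```text
time: 12.3
position: [0.4739, 0.2025, 0.4685]
tool_rot: [-3.139, -0.095, -0.0]
ft_force: [0.6, -0.7, 0.1]
grip_width: 0.899
```

Request:
move_arm:
  dp:
    - [0,-1.6,1]
    - [0,-3.2,2.2]
    - [0.1,-4.6,3.6]
    - [0.1,-4.6,5.2]
    - [0.1,-4.6,6.8]
  turn: [0,0,0,0,0]
  jaw: [0.8,0.8,0.8,0.8,0.8]

```text
time: 12.8
position: [0.4681, 0.3405, 0.2783]
tool_rot: [-3.139, -0.101, -0.001]
ft_force: [0.6, 0.2, -0.6]
grip_width: 0.902
```

```bash
python3 go.py .469 .342 .17 93.7;python3 - <<'E'
from h import *
c=ctrl.camera_info('wrist');im=ctrl.get_image('wrist')
K=np.array(c['intrinsics']);E=np.array(c['extrinsics'])
def rayw(uv):
    d=(np.array(uv)-K[:2,2])/K[0,0];t=np.linalg.norm(d);v=np.array([*(d/t*np.sin(t)),np.cos(t)])*[1,-1,-1]
    return -E[:3,:3].T@E[:3,3],E[:3,:3].T@v
cv2.imwrite('pics/w5.png',im[:300,:,::-1])
# blue handle top by colour, and cutter mask
hsv=cv2.cvtColor(im,cv2.COLOR_RGB2HSV);b=cv2.inRange(hsv,(95,150,60),(125,255,255));cs,_=cv2.findContours(b,0,2)
k=max(cs,key=cv2.contourArea)
for nm,z,cc in(('blue',.052,k),):
    P=np.array([ (lambda od:od[0]+od[1]*(z-od[0][2])/od[1][2])(rayw(p[0])) for p in cc])[:,:2].astype(np.float32)
    r=cv2.minAreaRect(P*1000);print(nm,r,cv2.boxPoints(r).round().tolist(),'img',cv2.boundingRect(k))
for m in ctrl.masks_of('wrist','cutter')[:1]:
    cs,_=cv2.findContours(m['region'].astype(np.uint8),0,2);k=max(cs,key=cv2.contourArea)
    P=np.array([ (lambda od:od[0]+od[1]*(.014-od[0][2])/od[1][2])(rayw(p[0])) for p in k])[:,:2].astype(np.float32)
    r=cv2.minAreaRect(P*1000);print('mask',m['confidence'],r,cv2.boxPoints(r).round().tolist(),'img',cv2.boundingRect(k))
E
```

```text
t 12.8 pos [0.4681 0.3405 0.2783] yaw -86.3 F [ 0.6  0.2 -0.6] w 78.5 j7 -2.11
  dp [0.03, -0.04, 3.61] turn -0.0
blue ((505.00482177734375, 343.8772277832031), (26.09945297241211, 13.04977798461914), 62.8341064453125) [[493.0, 335.0], [505.0, 329.0], [517.0, 353.0], [505.0, 358.0]] img (311, 140, 19, 14)
mask 0.79 ((471.72601318359375, 344.48974609375), (142.85751342773438, 64.69800567626953), 3.7001144886016846) [[398.0, 372.0], [403.0, 308.0], [545.0, 317.0], [541.0, 381.0]] img (297, 113, 48, 101)
```

View pics/w5.png

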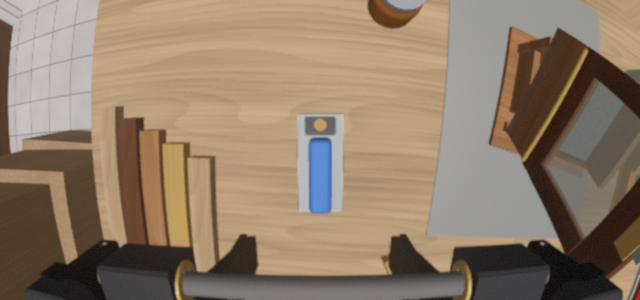

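Wrist-camera mask puts the cutter at (0.4717, 0.3445), yaw 3.7°, 143x65 mm at plate height. That agrees with the top view and the given size. Grasping the blue grip (columns 310–330).

Request:
move_arm:
  dp:
    - [0,-0.1,1.6]
    - [0,-0.1,3.2]
    - [0,-0.1,4.8]
    - [0,-0.1,6]
    - [0,-0.1,6.8]
  turn: [0,0,0,0,0]
  jaw: [0.4,0.4,0.4,0.4,0.4]

```text
time: 13.4
position: [0.4699, 0.3409, 0.0765]
tool_rot: [-3.14, -0.094, -0.001]
ft_force: [-0.2, 0.1, 0.3]
grip_width: 0.707
```

```bash
python3 go.py .4687 .3443 .024 93.7
```

```text
t 13.4 pos [0.4699 0.3409 0.0765] yaw -86.6 F [-0.2  0.1  0.3] w 61.5 j7 -2.04
  dp [-0.03, -0.11, 1.75] turn -0.05
```

Request:
move_arm:
  dp:
    - [0,-0.1,0.8]
    - [0,-0.1,1.4]
    - [0,-0.1,1.75]
    - [0,-0.1,1.75]
    - [0,-0.1,1.75]
  turn: [0,0,0,0,0]
  jaw: [0.3,0.2,0.1,0,-0.2]
  grip_force: 30

```text
time: 13.9
position: [0.4702, 0.3447, 0.0253]
tool_rot: [-3.138, -0.095, -0.003]
ft_force: [-0.8, -0.2, -0.6]
grip_width: 0.479
```

Request:
move_arm:
  dp:
    - [0,0,0]
    - [0,0,0]
    - [0,0,0]
    - [0,0,0]
    - [0,0,0]
  turn: [0,0,0,0,0]
  jaw: [-0.4,-0.6,-0.6,-0.6,-0.6]
  grip_force: 30

```text
time: 14.4
position: [0.4697, 0.3448, 0.0249]
tool_rot: [-3.138, -0.096, -0.003]
ft_force: [-0.6, -0.2, 6.0]
grip_width: 0.343
```

Request:
move_arm:
  dp:
    - [0,0,-0.3]
    - [0,0,-1]
    - [0,0,-2.5]
    - [0,0,-4]
    - [0,0,-5.5]
  turn: [0,0,0,0,0]
  jaw: [-0.6,-0.6,-0.6,-0.6,-0.6]

```text
time: 14.9
position: [0.4679, 0.343, 0.1894]
tool_rot: [3.139, 0.095, -0.003]
ft_force: [-0.2, 1.0, -4.1]
grip_width: 0.338
```

```bash
python3 go.py .42 .3 .46 93.7
```

```text
t 14.9 pos [0.4679 0.343  0.1894] yaw -86.5 F [-0.2  1.  -4.1] w 29.4 j7 -2.09
  dp [-1.69, 1.35, -9.02] turn -0.05
```

Request:
move_arm:
  dp:
    - [0,0.3,-1.6]
    - [0,0.8,-3.2]
    - [0,1.5,-4.8]
    - [0,2.3,-6.4]
    - [0,3,-8]
  turn: [0,0,0,-1,-2.4]
  jaw: [-0.6,-0.6,-0.6,-0.6,-0.6]

```text
time: 15.4
position: [0.4733, 0.2557, 0.4217]
tool_rot: [3.112, 0.429, -0.002]
ft_force: [1.3, 0.3, -4.2]
grip_width: 0.344
```

```bash
python3 go.py .5713 -.0395 .47 -7.2
```

```text
t 15.4 pos [0.4733 0.2557 0.4217] yaw -74.3 F [ 1.3  0.3 -4.2] w 29.9 j7 -1.81
  dp [0.48, 10.36, -1.61] turn -13.42
```

Request:
move_arm:
  dp:
    - [0,0.3,-1.6]
    - [0.1,1.8,-1.6]
    - [0.2,3.2,-1.6]
    - [0.3,4.8,-1.6]
    - [0.3,6.4,-1.6]
  turn: [-1.7,-3.4,-5.1,-6.8,-8.5]
  jaw: [-0.6,-0.6,-0.6,-0.6,-0.6]

```text
time: 15.9
position: [0.531, 0.0841, 0.4678]
tool_rot: [-2.778, -1.466, 0.002]
ft_force: [1.5, -1.0, -4.6]
grip_width: 0.34
```

```bash
python3 go.py .5713 -.0395 .47 -7.2
```

```text
t 15.9 pos [0.531  0.0841 0.4678] yaw -34.4 F [ 1.5 -1.  -4.6] w 29.5 j7 -0.75
  dp [-2.64, 3.44, -0.07] turn -5.43
```

Request:
move_arm:
  dp:
    - [-1,1.2,0]
    - [-1.9,2.4,0]
    - [-2.6,3.4,0]
    - [-2.6,3.4,0]
    - [-2.6,3.4,0]
  turn: [-1.6,-3.2,-4.8,-5.4,-5.4]
  jaw: [-0.6,-0.6,-0.6,-0.6,-0.6]

```text
time: 16.4
position: [0.5701, -0.0388, 0.4677]
tool_rot: [-2.37, -2.061, 0.003]
ft_force: [0.4, -0.0, -4.1]
grip_width: 0.343
```

```bash
python3 go.py .5713 -.0395 .2 -7.2
```

```text
t 16.4 pos [ 0.5701 -0.0388  0.4677] yaw -8.0 F [ 0.4 -0.  -4.1] w 29.8 j7 -0.0
  dp [-0.01, 0.06, 8.92] turn -0.15
```

Request:
move_arm:
  dp:
    - [0,0,1.6]
    - [0,0,3.2]
    - [0,0,4.8]
    - [0,0,6.4]
    - [0,0,8]
  turn: [-0.1,-0.1,-0.1,-0.1,-0.1]
  jaw: [-0.6,-0.6,-0.6,-0.6,-0.6]

```text
time: 16.9
position: [0.5698, -0.0338, 0.2263]
tool_rot: [-2.354, -2.077, -0.001]
ft_force: [0.7, 0.2, -4.2]
grip_width: 0.339
```

```bash
python3 go.py .5713 -.0395 .14 -7.2 .5713 -.0395 .1 -7.2;python3 - <<'E'
from h import *
im=ctrl.get_image('wrist')
sc=ctrl.get_image('scene')
o=np.zeros((600,640,3),np.uint8);o[:300]=im[:300];o[300:]=cv2.resize(sc[155:275,230:430],(640,384))[50:350];cv2.imwrite('pics/w6.png',o[...,::-1])
E
```

```text
t 16.9 pos [ 0.5698 -0.0338  0.2263] yaw -7.2 F [ 0.7  0.2 -4.2] w 29.5 j7 0.01
  dp [-0.19, 0.08, 2.88] turn 0.01
  dp [-0.19, 0.08, 4.21] turn 0.01
```

View pics/w6.png

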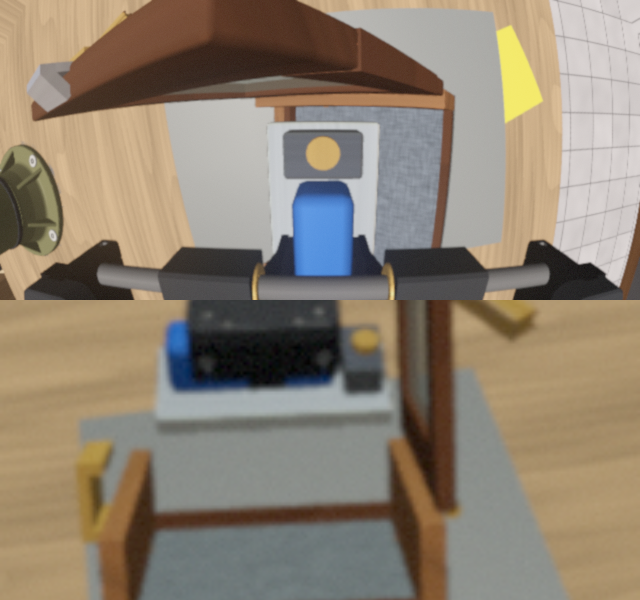

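The cutter is level over the bed between the side walls, with its head to the left (wrist view, columns 267–380). Descending.

Request:
move_arm:
  dp:
    - [-0.2,0.1,1.2]
    - [-0.2,0.1,2.2]
    - [-0.2,0.1,3.1]
    - [-0.2,0.1,3.7]
    - [-0.2,0.1,4.0]
  turn: [0,0,0,0,0]
  jaw: [-0.6,-0.6,-0.6,-0.6,-0.6]

```text
time: 17.5
position: [0.5735, -0.041, 0.1089]
tool_rot: [-2.355, -2.079, -0.001]
ft_force: [-0.3, 0.3, -3.0]
grip_width: 0.344
```

Request:
move_arm:
  dp:
    - [0,0,0.1]
    - [0,0,0.2]
    - [0,0,0.25]
    - [0,0,0.25]
  turn: [0,0,0,0]
  jaw: [-0.6,-0.6,-0.6,-0.6]

```text
time: 17.9
position: [0.5735, -0.0425, 0.1017]
tool_rot: [2.356, 2.078, 0.002]
ft_force: [0.3, -0.7, -4.1]
grip_width: 0.342
```

Request:
move_arm:
  dp:
    - [0,0,0.07]
    - [0,0,0.14]
    - [0,0,0.2]
    - [0,0,0.2]
  turn: [0,0,0,0]
  jaw: [-0.6,-0.6,-0.6,-0.6]

```text
time: 18.3
position: [0.5734, -0.0426, 0.0976]
tool_rot: [-2.356, -2.077, -0.003]
ft_force: [-7.6, 1.2, 14.4]
grip_width: 0.344
```

Request:
move_arm:
  dp:
    - [0,0,0]
    - [0,-0.05,0]
    - [0,-0.12,0.05]
    - [0,-0.2,0.1]
    - [0,-0.28,0.15]
  turn: [0,0,0,0,0]
  jaw: [-0.28,-0.24,-0.2,-0.16,-0.12]
  grip_force: 4

```text
time: 18.8
position: [0.5641, -0.0415, 0.09]
tool_rot: [-2.356, -2.078, 0.001]
ft_force: [-1.6, 0.2, -1.6]
grip_width: 0.429
```

Request:
move_arm:
  dp:
    - [0,-0.08,0.05]
    - [0,-0.14,0.1]
    - [0,-0.2,0.1]
    - [0,-0.25,0.1]
    - [0,-0.25,0.1]
  turn: [0,0,0,0,0]
  jaw: [-0.08,-0.04,0,0.05,0.05]

```text
time: 19.3
position: [0.5578, -0.0406, 0.0879]
tool_rot: [2.356, 2.077, 0.002]
ft_force: [-0.0, 0.3, 0.7]
grip_width: 0.516
```

```bash
python3 go.py .5713 -.0395 .14 -7.2;python3 - <<'E'
from h import *
im=ctrl.get_image('wrist')
sc=ctrl.get_image('scene')
o=np.zeros((600,640,3),np.uint8);o[:300]=im[:300];o[300:]=cv2.resize(sc[155:275,230:430],(640,384))[50:350];cv2.imwrite('pics/w7.png',o[...,::-1])
E
```

```text
t 19.3 pos [ 0.5578 -0.0406  0.0879] yaw -7.2 F [-0.   0.3  0.7] w 44.9 j7 0.09
  dp [0.09, 0.45, -1.74] turn 0.0
```

View pics/w7.png

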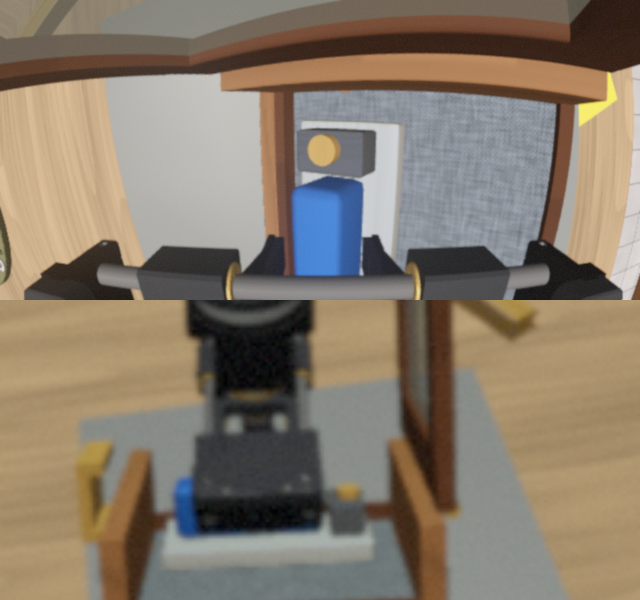

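The cutter now lies on the sloping bed. I'll open a little more and lift out.

Request:
move_arm:
  dp:
    - [0,0,0]
    - [0,-0.05,-0.1]
    - [0,-0.05,-0.2]
    - [0,-0.05,-0.3]
    - [0,-0.05,-0.3]
  turn: [0,0,0,0,0]
  jaw: [0.12,0.2,0.25,0.3,0.3]

```text
time: 19.9
position: [0.5561, -0.0404, 0.097]
tool_rot: [2.356, 2.078, 0.002]
ft_force: [0.5, 0.3, 0.3]
grip_width: 0.646
```

Request:
move_arm:
  dp:
    - [0,0,-1]
    - [0,0,-2.5]
    - [0,0,-4.1]
    - [0,0,-5.7]
    - [0,0,-7.3]
  turn: [0,0,0,0,0]
  jaw: [0.3,0.3,0.3,0.3,0.3]

```text
time: 20.4
position: [0.5553, -0.0406, 0.3175]
tool_rot: [-2.356, -2.078, -0.001]
ft_force: [1.4, 0.4, -0.2]
grip_width: 0.651
```

```bash
cat > cutpose.py <<'E'
from fit2 import *
Kq=Kw
c=ctrl.camera_info('wrist');Ew2=np.array(c['extrinsics']);im=ctrl.get_image('wrist')
import fit2;fit2.Ew=Ew2
cv2.imwrite('pics/w8.png',im[:300,:,::-1])
for m in ctrl.masks_of('wrist','cutter')[:1]:
    cs,_=cv2.findContours(m['region'].astype(np.uint8),0,2);k=max(cs,key=cv2.contourArea)
    P=[]
    for p in k:
        a,d=rayw(p[0]);a=R.T@(a-o);d=R.T@d;P.append((a+d*(.014-a[2])/d[2])[:2]*1000)
    r=cv2.minAreaRect(np.array(P,np.float32));print(m['confidence'],r,cv2.boxPoints(r).round().tolist(),cv2.boundingRect(k))
E
python3 cutpose.py; python3 go.py .5 -.04 .47 -7.2
```

```text
0.84 ((-51.637596130371094, -60.2960205078125), (209.43954467773438, 105.16779327392578), 89.88960266113281) [[-104.0, -165.0], [1.0, -165.0], [1.0, 44.0], [-104.0, 45.0]] (311, 114, 51, 106)
t 20.5 pos [ 0.5589 -0.0411  0.3223] yaw -7.2 F [-0.7  0.3 -0.2] w 56.6 j7 -0.03
  dp [-0.19, -1.9, -4.94] turn 0.0
```

```bash
sed -i "s/^import fit2;/q=np.array([.61084,-.03836,-.12587,.07478]);R=Rbed(q[2]);o=q[[0,1,3]]\nimport fit2;/" cutpose.py; python3 cutpose.py
cat > doorp.py <<'E'
import numpy as np
from h import Rbed
q=np.array([.61084,-.03836,-.12587,.07478]);R=Rbed(q[2]);o=q[[0,1,3]]
def face(th,rad=165,x=0,off=6):
    u=np.array([0,-np.cos(th),np.sin(th)]);n=np.array([0,np.sin(th),np.cos(th)])
    return o+R@((np.array([x,100,66])+rad*u+off*n)/1000), R@n
if __name__=='__main__':
    for th in(1.57,1.4,1.2,1.,.8,.6,.4,.2,.1,0): 
        p,n=face(th);print(th,p.round(4),n.round(2))
E
python3 doorp.py
```

```text
1.57 [0.5095 0.0812 0.2748] [0.13 0.99 0.  ]
1.4 [0.5067 0.0533 0.2736] [0.04 0.99 0.15]
1.2 [0.5065 0.021  0.267 ] [-0.06  0.95  0.31]
1.0 [ 0.5096 -0.0095  0.255 ] [-0.16  0.87  0.47]
0.8 [ 0.516  -0.0371  0.2381] [-0.26  0.76  0.6 ]
0.6 [ 0.5253 -0.0606  0.2169] [-0.34  0.61  0.71]
0.4 [ 0.5373 -0.0791  0.1924] [-0.41  0.44  0.8 ]
0.2 [ 0.5513 -0.0918  0.1654] [-0.46  0.26  0.85]
0.1 [ 0.559  -0.0959  0.1514] [-0.48  0.16  0.86]
0 [ 0.567  -0.0983  0.1371] [-0.5   0.06  0.87]
```

View pics/w8.png

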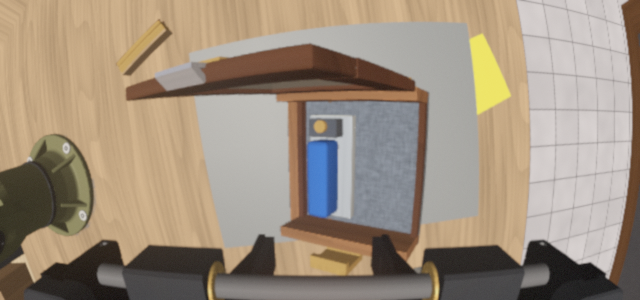

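```bash
cat > dp.py <<'E'
import sys
from doorp import *
from go import rows
Rz=np.array([[np.cos(q[2]),-np.sin(q[2]),0],[np.sin(q[2]),np.cos(q[2]),0],[0,0,1]])
def tcp(th,extra=0,rad=172,x=20):
    p,n=face(th,rad,x);m=Rz.T@n
    return p+n*(.0095*abs(m[1])+.015*abs(m[0])+extra)
if __name__=='__main__':
    rows([[*tcp(*map(float,a.split(','))),-7.2] for a in sys.argv[1:]])
E
python3 go.py .54 -.04 .47 -7.2; python3 dp.py 1.57,.06 1.57,.01
```

```text
t 20.6 pos [ 0.5563 -0.0405  0.3164] yaw -7.2 F [-0.1 -0.4 -0.6] w 56.3 j7 -0.03
  dp [-0.05, -0.53, -5.12] turn 0.0
t 20.6 pos [ 0.5563 -0.0405  0.3164] yaw -7.2 F [-0.1 -0.4 -0.6] w 56.3 j7 -0.03
  dp [6.15, -1.59, 0.85] turn 0.0
  dp [4.48, -1.59, 0.85] turn 0.0
```

Request:
move_arm:
  dp:
    - [0,-0.4,-1.6]
    - [0,-0.8,-3.2]
    - [0,-1.2,-4.8]
    - [1.2,-1.6,-5.4]
    - [2.8,-1.6,-5.4]
  turn: [0,0,0,0,0]
  jaw: [0,-0.5,-1,-1,-1]
  grip_force: 20

```text
time: 21.1
position: [0.5185, 0.0465, 0.4804]
tool_rot: [2.362, 2.07, 0.008]
ft_force: [0.3, 0.9, -0.6]
grip_width: 0.284
```

Request:
move_arm:
  dp:
    - [1.6,0,0]
    - [3.2,0,0]
    - [3.8,0,0]
    - [3.8,0,1.5]
    - [3.8,0,3]
  turn: [0,0,0,0,0]
  jaw: [-1,-1,-1,-1,-1]

```text
time: 21.6
position: [0.5332, 0.1624, 0.3851]
tool_rot: [2.354, 2.078, -0.001]
ft_force: [0.2, -1.0, 0.2]
grip_width: 0.001
```

```bash
python3 dp.py 1.57,.06 1.57,.01
```

```text
t 21.6 pos [0.5332 0.1624 0.3851] yaw -7.1 F [ 0.2 -1.   0.2] w 0.1 j7 -0.41
  dp [-0.46, 0.02, 3.14] turn 0.01
  dp [-2.13, 0.02, 3.14] turn 0.01
```

Request:
move_arm:
  dp:
    - [-0.4,0,1.5]
    - [-0.5,0,3]
    - [-0.5,0,3.15]
    - [-1.2,0,3.15]
    - [-2,0,3.15]
  turn: [0,0,0,0,0]
  jaw: [-1,-1,-1,-1,-1]

```text
time: 22.1
position: [0.5262, 0.1019, 0.2948]
tool_rot: [2.353, 2.079, 0.003]
ft_force: [1.0, -0.7, 0.9]
grip_width: 0.001
```

```bash
python3 dp.py 1.5 1.4 1.3 1.2 1.1 1.0
```

```text
t 22.1 pos [0.5262 0.1019 0.2948] yaw -7.1 F [ 1.  -0.7  0.9] w 0.1 j7 -0.34
  dp [-0.83, -0.02, 0.11] turn 0.02
  dp [-1.38, -0.01, 0.12] turn 0.02
  dp [-1.93, 0.02, 0.18] turn 0.02
  dp [-2.48, 0.08, 0.28] turn 0.02
  dp [-3.02, 0.17, 0.44] turn 0.02
  dp [-3.54, 0.28, 0.64] turn 0.02
```

Request:
move_arm:
  dp:
    - [-0.8,0,0.1]
    - [-1.4,0,0.1]
    - [-1.9,0,0.2]
    - [-2.5,0.1,0.3]
    - [-3,0.2,0.4]
  turn: [0,0,0,0,0]
  jaw: [-1,-1,-1,-1,-1]

```text
time: 22.6
position: [0.5202, 0.012, 0.2818]
tool_rot: [-2.355, -2.078, -0.003]
ft_force: [1.0, 3.1, -1.1]
grip_width: 0.002
```

```bash
python3 dp.py 1.1 1.0 .9 .8 .7 .6
```

```text
t 22.6 pos [0.5202 0.012  0.2818] yaw -7.1 F [ 1.   3.1 -1.1] w 0.2 j7 -0.19
  dp [-0.02, -0.0, 0.0] turn 0.01
  dp [-0.55, 0.11, 0.2] turn 0.01
  dp [-1.05, 0.25, 0.45] turn 0.01
  dp [-1.52, 0.42, 0.74] turn 0.01
  dp [-1.96, 0.61, 1.07] turn 0.01
  dp [-2.36, 0.82, 1.44] turn 0.01
```

Contact force is +3 N in y, so the door is moving with the fingers.

Request:
move_arm:
  dp:
    - [-0.55,0.1,0.2]
    - [-1.05,0.25,0.45]
    - [-1.5,0.4,0.75]
    - [-1.95,0.6,1.1]
    - [-2.35,0.8,1.45]
  turn: [0,0,0,0,0]
  jaw: [-1,-1,-1,-1,-1]

```text
time: 23.1
position: [0.5353, -0.061, 0.238]
tool_rot: [-2.355, -2.079, -0.002]
ft_force: [0.3, 3.1, -0.0]
grip_width: 0.004
```

```bash
python3 dp.py .6 .5 .4 .3 .2 .12
```

```text
t 23.1 pos [ 0.5353 -0.061   0.238 ] yaw -7.1 F [ 0.3  3.1 -0. ] w 0.3 j7 0.0
  dp [-0.0, 0.02, -0.02] turn 0.01
  dp [-0.36, 0.25, 0.39] turn 0.01
  dp [-0.67, 0.51, 0.83] turn 0.01
  dp [-0.92, 0.78, 1.29] turn 0.01
  dp [-1.12, 1.06, 1.78] turn 0.01
  dp [-1.24, 1.29, 2.19] turn 0.01
```

Request:
move_arm:
  dp:
    - [-0.35,0.25,0.4]
    - [-0.65,0.5,0.83]
    - [-0.9,0.78,1.3]
    - [-1.1,1.06,1.8]
    - [-1.1,1.06,1.8]
  turn: [0,0,0,0,0]
  jaw: [-1,-1,-1,-1,-1]

```text
time: 23.6
position: [0.5615, -0.0988, 0.1821]
tool_rot: [-2.357, -2.076, 0.006]
ft_force: [0.2, 0.1, -0.5]
grip_width: 0.006
```

```bash
python3 dp.py .2 .12 .06 0,0 0,-.005; python3 - <<'E'
from h import *
for n in('top','scene'):
    ctrl.get_image(n);print(n,[(np.round(d['rect']).tolist(),round(d['confidence'],2)) for d in ctrl.look_for(n,'door')][:2])
E
```

```text
t 23.6 pos [ 0.5615 -0.0988  0.1821] yaw -7.3 F [ 0.2  0.1 -0.5] w 0.5 j7 0.16
  dp [0.02, 0.04, -0.08] turn -0.01
  dp [-0.09, 0.27, 0.33] turn -0.01
  dp [-0.15, 0.45, 0.64] turn -0.01
  dp [-0.19, 0.63, 0.95] turn -0.01
  dp [-0.19, 0.72, 1.09] turn -0.01
top [([333.0, 162.0, 46.0, 73.0], 0.58)]
scene [([314.0, 220.0, 108.0, 40.0], 0.96)]
```

Request:
move_arm:
  dp:
    - [-0.1,0.27,0.33]
    - [-0.1,0.36,0.5]
    - [-0.15,0.45,0.64]
    - [-0.15,0.45,0.64]
  turn: [0,0,0,0]
  jaw: [-1,-1,-1,-1]

```text
time: 24.2
position: [0.5752, -0.1024, 0.1657]
tool_rot: [-2.354, -2.078, -0.002]
ft_force: [-3.1, 2.3, 8.1]
grip_width: 0.007
```

```bash
python3 dp.py .12 .06 .03 0,0 0,-.005
```

```text
t 24.2 pos [ 0.5752 -0.1024  0.1657] yaw -7.1 F [-3.1  2.3  8.1] w 0.6 j7 0.19
  dp [-0.03, -0.2, -0.22] turn 0.01
  dp [-0.09, -0.02, 0.09] turn 0.01
  dp [-0.12, 0.07, 0.25] turn 0.01
  dp [-0.13, 0.16, 0.4] turn 0.01
  dp [-0.13, 0.25, 0.55] turn 0.01
```

Request:
move_arm:
  dp:
    - [-0.1,0.02,0.1]
    - [-0.1,0.06,0.2]
    - [-0.12,0.1,0.3]
    - [-0.12,0.14,0.38]
  turn: [0,0,0,0]
  jaw: [-1,-1,-1,-1]

```text
time: 24.6
position: [0.5794, -0.1072, 0.1532]
tool_rot: [2.355, 2.078, 0.002]
ft_force: [0.3, 0.8, 0.7]
grip_width: 0.004
```

Request:
move_arm:
  dp:
    - [0,0.04,0.08]
    - [0,0.08,0.16]
    - [0,0.1,0.2]
    - [0,0.1,0.2]
  turn: [0,0,0,0]
  jaw: [-1,-1,-1,-1]

```text
time: 25.0
position: [0.5802, -0.1078, 0.1501]
tool_rot: [-2.353, -2.074, 0.001]
ft_force: [-13.8, 3.5, 28.6]
grip_width: 0.007
```

Force fell to about 0 N after the 8 N peak, then rose against the pads to about 32 N. That fits the tongue snapping in. Backing off and checking.

Request:
move_arm:
  dp:
    - [0,0,-0.5]
    - [0,0,-1.5]
    - [0,0,-3]
    - [0,0,-4.5]
    - [0,0,-6]
  turn: [0,0,0,0,0]
  jaw: [-1,-1,-1,-1,-1]

```text
time: 25.5
position: [0.5814, -0.1083, 0.328]
tool_rot: [-2.357, -2.077, 0.001]
ft_force: [0.3, -0.1, 0.7]
grip_width: 0.003
```

Request:
move_arm:
  dp:
    - [0,-1.5,-0.5]
    - [0,-3,-1]
    - [0,-4,-1.5]
    - [0,-4,-1.5]
    - [0,-4,-1.5]
  turn: [0,0,0,0,0]
  jaw: [-1,-1,-1,-1,-1]

```text
time: 26.0
position: [0.463, -0.0929, 0.3719]
tool_rot: [-2.356, -2.078, -0.004]
ft_force: [0.6, -0.6, 0.2]
grip_width: 0.006
```

```bash
cat > chk.py <<'E'
from doorp import *
from h import *
ims={n:ctrl.get_image(n) for n in('scene','top')}
for n in ims:
    for t in('door','cutter','offcut','tongue','strike_top'):
        print(n,t,[(np.round(d['rect']).astype(int).tolist(),round(d['confidence'],2)) for d in ctrl.look_for(n,t)][:2])
# predicted door outline, outer face, versus mask
for n in ims:
    for m in ctrl.masks_of(n,'door')[:1]:
        k=m['region'].astype(np.uint8)
        for th in(0,.05,.11):
            c=[face(th,r,x,off)[0] for off in(6,-6) for r in(0,200) for x in(-90,90)]
            h=cv2.convexHull(proj(n,np.array(c)).round().astype(np.int32));b=np.zeros_like(k);cv2.fillPoly(b,[h],1)
            print(n,th,'IoU',round((b&k).sum()/(b|k).sum(),3),cv2.boundingRect(h),cv2.boundingRect(k))
s=ctrl.get_state();print(s['time'],s['position'],s['ft_force'])
E
python3 chk.py
```

```text
scene door [([315, 227, 112, 38], 0.87)]
scene cutter [([313, 248, 66, 12], 0.77)]
scene offcut [([381, 170, 25, 29], 0.96), ([171, 251, 32, 62], 0.67)]
scene tongue []
scene strike_top [([311, 245, 121, 76], 0.74)]
top door [([337, 161, 59, 75], 0.97)]
top cutter []
top offcut [([467, 202, 18, 55], 0.9), ([263, 275, 32, 38], 0.67)]
top tongue []
top strike_top [([337, 158, 67, 78], 0.83)]
scene 0 IoU 0.934 (259, 209, 111, 38) (260, 209, 110, 37)
scene 0.05 IoU 0.877 (259, 208, 111, 34) (260, 209, 110, 37)
scene 0.11 IoU 0.733 (259, 203, 112, 39) (260, 209, 110, 37)
top 0 IoU 0.728 (306, 124, 87, 78) (306, 125, 66, 74)
top 0.05 IoU 0.722 (306, 124, 87, 79) (306, 125, 66, 74)
top 0.11 IoU 0.713 (306, 124, 87, 81) (306, 125, 66, 74)
26.7 [ 0.4629307  -0.0928418   0.37175018] [0.22641179 1.00175044 0.39016598]
```

```bash
python3 -c "
from bench import ctrl
print(ctrl.close_job())"
```

```text
the job is handed in; nothing more can be done
None
```

I put the offcut in the orange tray, laid the cutter across the sloping bed, shut the door over it and handed the job in at about 26.7 s. I believe the door is latched, but I never saw the tongue itself.

- **Offcut:** the final scene and top pictures show it lying inside the tray. I lowered it until it touched before letting go.
- **Cutter:** the wrist picture after release shows it flat on its base near the lower ledge, lengthwise across the slope, with the blade head to the left. My attempt to measure its pose there failed. The first try used an overwritten calibration file and the second found no mask, so its position on the bed is judged by eye. The shut door cleared it.
- **Door:** the push rose to about 8 N at the strike, fell to about 1 N, then met a firm stop at about 32 N as the pads took up. That fits the tongue snapping in. The final scene outline matches a fully shut door best (overlap 0.93 at 0 rad, 0.88 at 0.05, 0.73 at 0.11). The top view could not separate these angles, and the networks did not report the tongue.
- **Glue bottle and jar:** I felt no contact with either. I did not measure their positions again at the end.

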